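# Hold a washer's control module in service mode with the service key

### The arm

A 7-joint arm with a two-finger parallel gripper is mounted at the origin on the work surface. World frame = base frame: x ahead of the robot, y to its left, z up, the work surface at z = 0. Lengths are in m, angles in rad, forces in N, time in s.
With the tool pointing down it reaches from about 0.425 to 0.875 m from the base axis. Payload 8.4 kg.
Tool frame: the origin (TCP) lies at the centre of the arm's flange, where the gripper is bolted on; the fingertips stand 173 mm ahead of it and the grasp point (between the pads) lies ctrl.grip_depth ahead of it (ctrl.grip_depth is the distance from the TCP to the grasp point, in m); z points along the fingers, y is the line along which they close (so a half turn about z gives the same grasp; the last joint's range is limited). The gripper opens to 85 mm and grips with 20 to 120 N. Pads are 22 mm wide; open, the fingers measure 114 mm over their backs; the gripper's body (76 mm by 85 mm) begins 54 mm behind the grasp point. The pads swing forward as they close: fully open they stand 13 mm farther back than shut.
Start: joints at [-1.239, 0.333, 0.04, 1.465, -0.013, 1.343, -0.059], TCP at [0.271, 0.591, 0.405] pointing down, gripper open.
Joint ranges: [-2.58, 2.58], [-0.38, 2.09], [-1.3, 1.39], [0.25, 2.4], [-1.5, 4.64], [0.08, 2.09], [-2.65, 2.65]. Speed limits (rad/s): [2.22, 2.22, 2.79, 2.79, 3.14, 3.14, 3.14].

### API

Orientations are given as [roll, pitch, yaw] about the fixed x, y, z axes, in that order (R = Rz(yaw) Ry(pitch) Rx(roll)).
In Python, from station import ctrl, imaging gives the robot as it stands (ctrl), with the cameras (imaging).
- The arm moves only by the tool nudge_tcp, called after "Call:" in YAML: its name, and indented under it one key for each argument. Schema: {"type":"object","properties":{"ticks":{"type":"array","items":{"type":"object","properties":{"tx":{"type":"number"},"ty":{"type":"number"},"tz":{"type":"number"},"rx":{"type":"number"},"ry":{"type":"number"},"rz":{"type":"number"}},"additionalProperties":false},"minItems":1,"maxItems":10},"aperture":{"type":"number"},"squeeze":{"type":"number"},"only":{"type":"string"},"quiet":{"type":"boolean"},"lines":{"type":"string"}},"required":["ticks"],"additionalProperties":false}. ticks is a list of rows, 1 to 10 of them, each an object with the fields tx, ty, tz (the shift in shares of the most that a row can go, 1 being 62.5 mm), rx, ry, rz (a rotation vector in a scale on which 1.0 is pi rad); a field left out counts as zero; each row shifts and turns the commanded pose from where the row before left it, along the tool's axes as they then stand; what a row does not reach is not made up. A row lasts 1/8 s, in which the tool goes at most 0.0625 m and 0.188 rad, less where a joint would pass 70% of its speed; a pose out of reach is approached as far as the arm can. aperture is the opening from 0.0 (shut) to 1.0 (fully open), set as the call begins (left out keeps the last). The fingers move at their own pace and stop on an object; squeeze is the grip in N (left out, the last holds). Time passes only in rows, so rows that do not move let the fingers close. The tool returns the time, the measured TCP pose, the force, the opening and the grip force at its end. only (a regular expression) keeps the lines of the reply that match it, lines (a string "A,B") keeps lines A to B, and quiet returns only ok. No shift or turn number may pass 1 either way. Input that does not fit is refused with a message, and nothing moves.
- ctrl.read_state(): the state, without advancing time (a new reading comes with each control period).
- imaging.get_image(name): name is "scene" or "top" or "wrist"; returns a dict with "color" (420x560x3 uint8, red, green, blue), "fx", "fy", "cx", "cy" (pixels), "cam_to_world" (4x4, takes a point from camera to world coordinates); the wrist camera has in their place "mount" (4x4, takes a point from camera to tool coordinates, whose origin is the TCP and whose axes are the flange's). Camera axes: x right, y down, z forward; pixel columns grow to the right and rows downward; lengths in m; the calibration is good to about 2 mm. A picture is of the moment at which its call begins: read the wrist's pose just before it. There is no depth.
- ctrl.hand_in(): hands the job in; it is judged then, once.
The state is a dict: "clock": time; "joint_pos": joint angles; "dq": joint speeds; "joint_efforts": joint torques, N m; "ee_pos": TCP position; "eef_rot": TCP orientation; "contact_force": force on the tool from outside, world axes, zero at the start; "ft_torque": the same for the moment, N m; "finger_gap": opening from 0.0 (shut) to 1.0 (fully open); "gripper_force": force on a finger pad.
Only numpy, scipy, OpenCV 4.12 (cv2) and the standard library are available. Lean on these libraries where they do the work, as an engineer would, in place of code of your own. Each camera call takes 0.05 s, during which the arm holds its last target. There are 200 camera calls.

### The job

A washing machine's control module lies face up on the service bench. First turn its programme selector clockwise until it clicks into the last notch, at the orange mark; then take the blue-headed service key from the key block, push it fully home in the key switch (its pins stick, so wiggle the key a little rather than force it), turn it a quarter turn clockwise to its stop, and finish still gripping the key and holding it there against the return spring. Leave the other keys and the things lying about where they are.

Things in the scene. Friction and masses are not known exactly. Their poses are not given: they have to be found in the camera images.
- panel: Washer control module, white case 170 (x) x 420 (y) x 85 mm high, face up, fixed to the bench. Origin: centre of its underside on the bench; z up; -x edge towards the robot. On its face, 85 mm up: blue overlay with display at +y, selector at local (-15, 45) mm, key switch at local (-15, -85) mm, steel coin unit 10 mm high over local y -200 to -135.
- selector_grip (a point): Middle of the selector's grip, on its vertical axis, 22 mm above the module's face. The grip is a white bar 42 mm long (this point's x), 12 mm thick (y) and 26 mm high (13 mm above and below this point), on a round grey skirt 48 mm across and 9 mm high. Take it across its 12 mm from above. The point turns with the knob.
- selector_pointer (a point): The +x end of the selector's bar, on its top, where a black pointer line ends. It points away from the robot (module's +x) at the first notch.
- selector (a joint): Selector angle, rad, growing clockwise seen from above. Spring notches at 0, 0.70 and 1.40, marked by a white, a white and a larger orange dot; end stop at 1.42. It starts in the first or second notch. About 0.1 N m takes it over the click half way between notches; it then springs into the next notch.
- service_key: Service key, blue plastic head, steel blade, standing blade down in the key block; 58 mm high, 25 g. Origin: tip of the blade; z up to the head; x along the width. Blade 24 mm long, 10 mm wide (x), 3.5 thick (y), its last 5 mm pointed at 45 degrees. Head: z 24 to 58 mm, 26 mm wide (x), 9 thick (y); grip it across the 9 mm from above. Works either way round (half turn about z).
- red_key: Another key of the same shape with a red head, in the same block; leave it.
- yellow_key: Another key of the same shape with a yellow head, in the same block; leave it.
- key_block: Wooden block 170 (x) x 50 (y) x 34 mm high, fixed. Origin: centre of its underside. Three slots in its top at local x -55, 0 and +55 mm, 27 mm deep; the keys stand in them with their width along the block's x, heads resting on its top. Which key stands in which slot varies.
- keyway (a point): Centre of the keyway's mouth, in the barrel of the key switch (steel bezel 40 mm across), 93 mm above the bench. z up, out of the lock; x along the slot; turns with the barrel. Slot 11.2 (x) x 4.7 (y) mm, chamfered 2 mm. Key home: head on the barrel, tip 24 mm deep. Three sticky pins at one end of the slot, 8, 13.5 and 19 mm down, resist a straight push (5 to 15 N) but less when wiggled.
- key_switch (a joint): Angle of the key switch's barrel, rad, growing clockwise seen from above: 0 at rest (slot along the module's x), stop at 1.571. A spring drives it back to 0 (0.04 N m at rest, 0.11 N m at the stop). The key has about 0.13 rad of play in the slot, so turn it somewhat beyond a quarter to hold the barrel at its stop.
- screwdriver: Screwdriver, 200 mm, lying on the bench in front of the module; leave it.
- brush: Brush, 200 mm, lying on the bench in front of the module; leave it.
- coin_cup: Steel cup, 80 mm across, 90 mm high, to the right; leave it.
- detergent: White detergent tub with a blue cap, 70 mm across, 130 mm high, behind the key block; leave it.
- coin_drop: Spare coin mechanism, 100 x 60 x 60 mm, steel, to the right; leave it.

How it is judged:
On the way, in this order (a step that is already met when the one before it is completed fails the run):
1. the selector has clicked into its last notch (over 1.25 rad) (value of joint selector above 1.25 rad), for 0.3 s.
2. the service key is pushed fully home in the key switch (tip over 20 mm deep) (z of service_key in the frame of keyway below -0.02 m and horizontal distance between service_key and keyway below 0.004 m and angle between the z axis of service_key and the z axis of keyway, either way round below 0.2 rad), for 0.2 s.
3. the key is turned a quarter and held (barrel over 1.30 rad) (all of step 2 and value of joint key_switch above 1.3 rad and contact force between the fingers and service_key above 1 N), for 0.3 s.
At the end, for the whole second after the job is handed in: The selector stands in its last notch (over 1.25 rad); the service key is home in the key switch (tip over 20 mm below the mouth, within 4 mm of its axis, upright within 0.2 rad) and the barrel is held turned by over 1.30 rad, with the fingers still gripping the key (over 1 N) (all of step 3 and value of joint selector above 1.25 rad); the arm keeps its last pose, push and grip.
It fails at once if another key is moved more than 30 mm (distance of any of red_key, yellow_key from where it was at the start of the episode above 0.03 m).
It fails at once if the screwdriver, brush, cup, tub or spare coin mechanism is moved more than 30 mm (distance of any of screwdriver, brush, coin_cup, detergent, coin_drop from where it was at the start of the episode above 0.03 m).
It fails at once if the service key is forced in: over 45 N between it and the control module while the barrel is unturned (contact force between service_key and panel above 45 N and value of joint key_switch below 0.3 rad).
It also fails if it takes over 64 s, if anything falls off the work surface, if the arm or the gripper's body presses on something with over 40 N, if the wrist force passes 120 N, or if a joint passes its speed limit or range.

## Working session

There is one attempt and no reset: what is moved stays moved. The work goes in short steps, Python scripts to look and compute and a tool call to move; the robot and the scene stay as the last step left them, time stands still between calls to the robot, and variables do not carry over. Pictures are saved under pics/ and viewed, at most 10 in all, crops included, and the job is handed in when it is done.

```bash
ls; mkdir -p pics
```

Run:
```python
from station import ctrl, imaging
import cv2,numpy as np
print(ctrl.grip_depth); s=ctrl.read_state(); print(s)
for n in("scene","top"):
    i=imaging.get_image(n); cv2.imwrite(f"pics/{n}0.png",i["color"][:,:,::-1]); print(n,i["fx"],i["cx"],i["cy"],np.round(i["cam_to_world"],4).tolist())
i=imaging.get_image("wrist");print(np.round(i["mount"],4).tolist(),i["fx"]);cv2.imwrite("pics/wrist0.png",i["color"][:,:,::-1])
```

```text
pics
station.py
0.1547
{'clock': 0.0, 'joint_pos': array([-1.23921492,  0.33390699,  0.03985442,  1.46630919, -0.01342875,
        1.34330528, -0.05850582]), 'dq': array([ 0.00132461,  0.00142051,  0.00123603,  0.0009199 , -0.00130905,
       -0.00050899,  0.00171674]), 'joint_efforts': array([-2.68476151e-04, -6.58544898e+01,  1.36466805e+00, -4.05580187e+01,
        1.65285158e-02,  1.21603272e-02,  2.66942283e-05]), 'ee_pos': array([0.27134361, 0.59044613, 0.40380473]), 'eef_rot': array([-3.13993137e+00,  7.82564506e-05,  2.71079957e+00]), 'contact_force': array([-0.66196673,  0.42320043, -0.51853475]), 'ft_torque': array([0.02638375, 0.03583896, 0.04691544]), 'gripper_force': 0.0, 'finger_gap': 1.0002588151481377}
scene 402.703085701952 274.51678970787924 202.9966552041723 [[-0.8636, 0.2805, -0.419, 1.0025], [0.504, 0.4525, -0.7357, 0.7114], [-0.0168, -0.8465, -0.5321, 0.6858], [0.0, 0.0, 0.0, 1.0]]
top 396.7942185839351 282.57692177739307 207.29812006697532 [[0.0823, -0.9755, 0.2042, 0.3581], [-0.9966, -0.0816, 0.012, -0.0706], [0.0049, -0.2045, -0.9789, 0.9844], [0.0, 0.0, 0.0, 1.0]]
[[-0.0007, -0.9634, -0.2681, 0.0696], [1.0, -0.0005, -0.0008, -0.0003], [0.0006, -0.2681, 0.9634, 0.0305], [0.0, 0.0, 0.0, 1.0]] 303.08644773255855
```

View pics/top0.png

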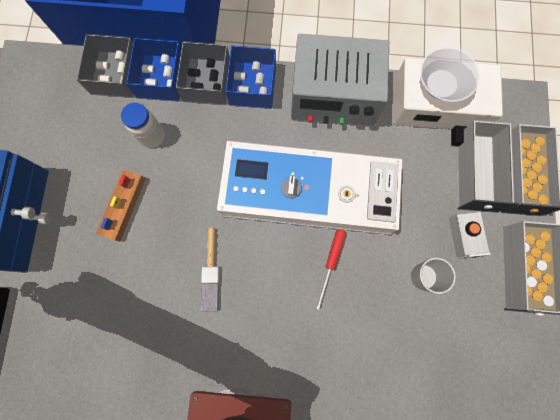

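View pics/scene0.png

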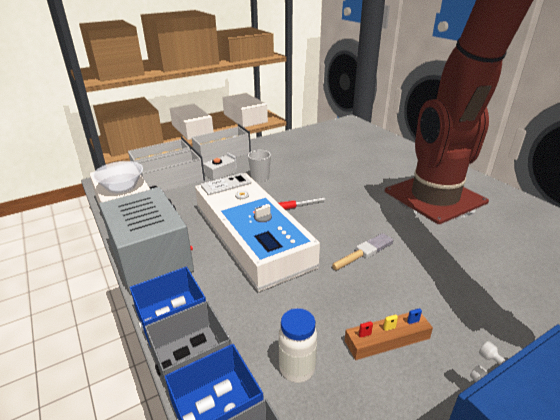

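The top view shows the selector near (292,187), the key switch near (347,194), and the blue key near (106,224) at the lower-left end of the block. The bar seems to point up, at the first notch, and the orange dot is near (307,187). Next I'll measure from the two fixed views.

Create h.py:
```python
import cv2,numpy as np
from station import ctrl, imaging
def rpy(e):
    from scipy.spatial.transform import Rotation as R
    return R.from_euler('xyz',e).as_matrix()
def img(n):
    s=ctrl.read_state(); i=imaging.get_image(n)
    if n=="wrist":
        T=np.eye(4);T[:3,:3]=rpy(s["eef_rot"]);T[:3,3]=s["ee_pos"]; i["cam_to_world"]=T@i["mount"]
    return i
def ray(i,p):
    M=i["cam_to_world"]; d=M[:3,:3]@[(p[0]-i["cx"])/i["fx"],(p[1]-i["cy"])/i["fy"],1]; return M[:3,3],d
def plane(i,p,z):
    o,d=ray(i,p); return o+d*(z-o[2])/d[2]
def proj(i,P):
    M=i["cam_to_world"]; q=M[:3,:3].T@(np.asarray(P)-M[:3,3]); return np.array([i["cx"]+i["fx"]*q[0]/q[2],i["cy"]+i["fy"]*q[1]/q[2]])
def tri(a,pa,b,pb):
    o,d=ray(a,pa);p,e=ray(b,pb); k=np.linalg.lstsq(np.c_[d,-e],p-o,rcond=None)[0]
    return (o+d*k[0]+p+e*k[1])/2, np.linalg.norm(o+d*k[0]-p-e*k[1])
def blobs(i,lo,hi,amin=8):
    h=cv2.cvtColor(i["color"],cv2.COLOR_RGB2HSV); m=cv2.inRange(h,np.array(lo),np.array(hi))
    n,l,s,c=cv2.connectedComponentsWithStats(m); return [(s[k][4],c[k],l==k) for k in range(1,n) if s[k][4]>=amin]
```

Run:
```python
from h import *
np.set_printoptions(precision=4,suppress=True)
i=img("top"); b=sorted(blobs(i,(95,120,80),(125,255,255)),key=lambda t:-t[0])
for a,c,m in b[:12]:
    r=cv2.minAreaRect(cv2.findContours(m.astype(np.uint8),0,2)[0][0]); print("blue",a,c,plane(i,c,.085))
    if 200<c[0]<340 and a>2000: 
        for q in cv2.boxPoints(r): print("  ",plane(i,q,.085))
for nm,lo,hi in(("red",(0,150,90),(8,255,255)),("yel",(22,150,120),(35,255,255)),("blue",(100,120,40),(125,255,255))):
    for a,c,m in blobs(i,lo,hi): 
        if c[0]<150 and 160<c[1]<250 and c[0]>80: print(nm,a,c,plane(i,c,.058))
im=i["color"][:,:,::-1]
w=np.hstack([cv2.resize(im[140:235,215:355],None,fx=4,fy=4,interpolation=2),cv2.resize(im[160:255,85:145],None,fx=4,fy=4,interpolation=2)])
cv2.imwrite("pics/crop1.png",w)
```

```text
blue 7454 [125.9375  32.2603] [0.966  0.3752 0.085 ]
blue 4579 [281.7395 181.5768] [ 0.607  -0.0525  0.085 ]
   [0.5435 0.0735 0.085 ]
   [0.6805 0.0748 0.085 ]
   [ 0.6743 -0.1671  0.085 ]
   [ 0.5381 -0.1614  0.085 ]
blue 2188 [251.3158  76.1705] [0.8711 0.0453 0.085 ]
   [0.7908 0.1036 0.085 ]
   [0.9526 0.1103 0.085 ]
   [ 0.9526 -0.0093  0.085 ]
   [ 0.7911 -0.0121  0.085 ]
blue 546 [134.2179 115.0897] [0.7436 0.3184 0.085 ]
blue 418 [  7.1029 187.6077] [0.5389 0.5844 0.085 ]
blue 145 [  2.2414 161.5586] [0.6005 0.61   0.085 ]
blue 58 [105.7414 223.5517] [0.474 0.341 0.085]
blue 19 [ 19.4737 227.7368] [0.4481 0.5352 0.085 ]
blue 10 [ 25.3 201.5] [0.5097 0.5351 0.085 ]
blue 8 [ 14.5 250.5] [0.396  0.5351 0.085 ]
red 94 [123.9149 181.0319] [0.5839 0.3277 0.058 ]
yel 51 [114.3922 201.5686] [0.5317 0.342  0.058 ]
blue 67 [106.1194 223.4776] [0.4777 0.3525 0.058 ]
```

View pics/crop1.png

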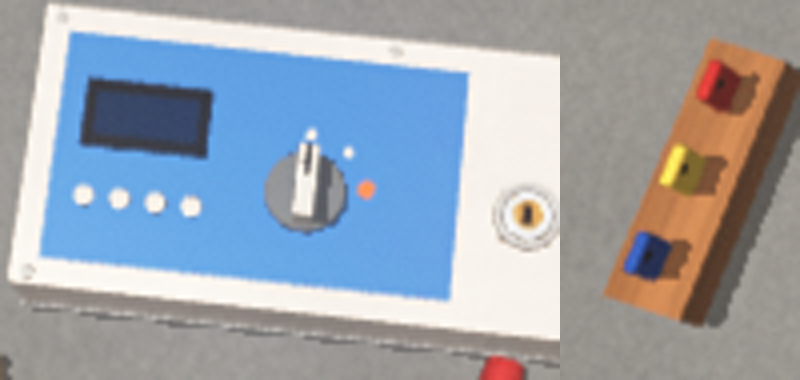

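The crop confirms that the pointer is at the first dot (first notch). The selector centre is near (291,187) and the keyway near (347,194) in full-image pixels. The blue key is in the end slot nearest the robot.

Add to h.py:
```python
np.set_printoptions(precision=4,suppress=True)
def togo(P,yaw,depth=None):
    "shift in tool axes from measured pose to put the grasp point at P, and the yaw turn needed (tool stays down)"
    s=ctrl.read_state(); R=rpy(s["eef_rot"]); g=s["ee_pos"]+R[:,2]*ctrl.grip_depth
    dy=(yaw-s["eef_rot"][2]+np.pi)%(2*np.pi)-np.pi
    Rt=rpy([np.pi,0,yaw]); tcp=np.array(P)+[0,0,ctrl.grip_depth]
    from scipy.spatial.transform import Rotation as Q
    print("move tool axes",R.T@(tcp-s["ee_pos"]),"rotvec",Q.from_matrix(R.T@Rt).as_rotvec(), "clock",round(s["clock"],2))
```

Run:
```python
from h import *
i=img("top")
S=plane(i,(291.25,187.5),.094);K=plane(i,(346.7,193.75),.093)
print(S,K,np.linalg.norm(S[:2]-K[:2]),"panel yaw",np.arctan2(-(S-K)[0],(S-K)[1]))
togo([S[0],S[1],.25],np.pi+np.arctan2(-(S-K)[0],(S-K)[1]))
```

```text
[ 0.5921 -0.0758  0.094 ] [ 0.5882 -0.2048  0.093 ] 0.1290718073726193 panel yaw -0.030167035616871923
move tool axes [-0.5697 -0.4715 -0.    ] rotvec [-0.0008 -0.0001 -0.4006] clock 0.25
```

The manual's scale: shifts go in shares of 62.5 mm and turns go in shares of pi rad. Converting my numbers, -0.048 m is -0.768, -0.04 m is -0.64.

Call:
nudge_tcp:
  ticks:
    - {"tx":-0.768, "ty":-0.64}
    - {"tx":-0.768, "ty":-0.64}
    - {"tx":-0.768, "ty":-0.64}
    - {"tx":-0.768, "ty":-0.64}
    - {"tx":-0.768, "ty":-0.64}
    - {"tx":-0.768, "ty":-0.64}
    - {"tx":-0.768, "ty":-0.64}
    - {"tx":-0.768, "ty":-0.64}
    - {"tx":-0.768, "ty":-0.64}
    - {"tx":-0.768, "ty":-0.64}
  aperture: 0.6

```text
clock: 1.5
ee_pos: [0.541, 0.0248, 0.405]
eef_rot: [3.141, 0.0, 2.711]
contact_force: [0.8, 0.3, 0.6]
finger_gap: 0.598
gripper_force: 0.0
```

Call:
nudge_tcp:
  ticks:
    - {"tx":-0.72, "ty":-0.576}
    - {"tx":-0.72, "ty":-0.576}
    - {"rz":-0.0573}
    - {"rz":-0.0573}
    - {"rz":-0.0127}
    - {}
    - {}

```text
clock: 2.38
ee_pos: [0.5922, -0.0763, 0.4047]
eef_rot: [-3.142, -0.0, 3.11]
contact_force: [0.5, 1.0, 0.5]
finger_gap: 0.6
gripper_force: 0.0
```

Run:
```python
from h import *
i=img("wrist"); cv2.imwrite("pics/w1.png",i["color"][:,:,::-1]); togo([.5921,-.0758,.25],np.pi-.03)
print(proj(i,[.5921,-.0758,.094]),proj(i,[.5882,-.2048,.093]))
```

```text
move tool axes [ 0.0001  0.0005 -0.    ] rotvec [-0.     -0.0001 -0.0016] clock 2.42
[280.3004 196.0164] [145.2812 196.0572]
```

View pics/w1.png

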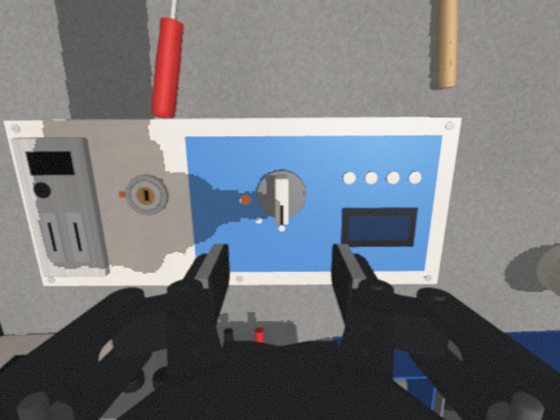

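The wrist view shows the selector skirt at about (281,193), with the bar pointing down the image (away from the robot), and the bezel at about (147,195) with the keyway in it. I'll refine both centres and the panel yaw.

Create m.py:
```python
from h import *
i=img("wrist"); c=i["color"]; g=cv2.cvtColor(c,cv2.COLOR_RGB2GRAY)
f=proj(i,[.5921,-.0758,.094]);k=proj(i,[.5882,-.2048,.093]); px=i["fx"]/(np.linalg.inv(i["cam_to_world"])@[.59,-.1,.09,1])[2]
def circ(q,r):
    x0,y0=int(q[0])-50,int(q[1])-50; w=cv2.resize(cv2.GaussianBlur(g,(3,3),0)[y0:y0+100,x0:x0+100],None,fx=4,fy=4,interpolation=2)
    h=cv2.HoughCircles(w,cv2.HOUGH_GRADIENT,1.,20,param1=80,param2=12,minRadius=int(4*r*.88),maxRadius=int(4*r*1.12))
    return [(v[:2]/4+[x0-.375,y0-.375],v[2]/4) for v in h[0][:3]]
for n,q,r,z in(("sel",f,.024*px,.094),("bezel",k,.020*px,.093)):
    for p,rr in circ(q,r): print(n,p,"r mm",rr/px*1000,plane(i,p,z))
# dark keyway slot
x0,y0=int(k[0])-14,int(k[1])-14; w=g[y0:y0+28,x0:x0+28]; m=(w<70).astype(np.uint8); n,l,s,ce=cv2.connectedComponentsWithStats(m)
for a in range(1,n): 
    if s[a][4]>10: p=ce[a]+[x0,y0]; print("slot",s[a],p,plane(i,p,.093))
h=cv2.cvtColor(c,cv2.COLOR_RGB2HSV); m=cv2.inRange(h,np.array((95,130,60)),np.array((120,255,255)))
# overlay far edge: lowest blue pixel per column
ed=[]
for x in range(200,440,3):
    ys=np.where(m[240:300,x])[0]
    if len(ys) : ed.append(plane(i,(x,240+ys.max()+.5),.085)[:2])
v=cv2.fitLine(np.float32(ed),cv2.DIST_HUBER,0,.01,.01).ravel(); print("overlay edge yaw",np.arctan(-v[0]/v[1]),len(ed))
# white bar top
S=[]
x0,y0=int(f[0])-22,int(f[1])-30
w=h[y0:y0+60,x0:x0+44]; mb=((w[...,1]<50)&(w[...,2]>185)).astype(np.uint8); n,l,s,ce=cv2.connectedComponentsWithStats(mb)
a=1+s[1:,4].argmax(); pts=np.argwhere(l==a)[:,::-1]+[x0,y0]; r=cv2.minAreaRect(pts.astype(np.float32)); print("bar",r,plane(i,r[0],.12))
```

```bash
python3 m.py
```

```text
sel [257.5  212.75] r mm 24.455755180043084 [ 0.608  -0.0983  0.094 ]Traceback (most recent call last):
  File "m.py", line 9, in <module>
    for p,rr in circ(q,r): print(n,p,"r mm",rr/px*1000,plane(i,p,z))
                ~~~~^^^^^
  File "m.py", line 7, in circ
    return [(v[:2]/4+[x0-.375,y0-.375],v[2]/4) for v in h[0][:3]]
                                                        ~^^^
TypeError: 'NoneType' object is not subscriptable
```

Run:
```python
s=open('m.py').read().split('\n')
a=[k for k,l in enumerate(s) if l.startswith('def circ')][0]; b=[k for k,l in enumerate(s) if l.startswith('# dark')][0]
new='''h=cv2.cvtColor(c,cv2.COLOR_RGB2HSV)
def big(m,q,R,z,nm):
    x0,y0=int(q[0])-R,int(q[1])-R; w=m[y0:y0+2*R,x0:x0+2*R].astype(np.uint8)
    n,l,s,ce=cv2.connectedComponentsWithStats(w); a=1+s[1:,4].argmax()
    ct=max(cv2.findContours((l==a).astype(np.uint8),0,1)[0],key=cv2.contourArea)
    p,r=cv2.minEnclosingCircle(ct); e=cv2.fitEllipse(cv2.convexHull(ct)); o=np.array([x0,y0])
    print(nm,s[a],"circ",p+o,r/px*1000,"ell",e[0]+o,np.array(e[1])/px*1000,plane(i,e[0]+o,z))
big(h[...,1]<90,f,32,.094,"skirt")
big((h[...,0]>8)&(h[...,0]<35)&(h[...,1]>90),k,14,.093,"barrel")'''.split('\n')
open('m.py','w').write('\n'.join(s[:a]+new+s[b:]))
```

```bash
python3 m.py
python3 -c "
import cv2;i=cv2.imread('pics/w1.png');cv2.imwrite('pics/c2.png',cv2.resize(i[150:240,110:310],None,fx=4,fy=4,interpolation=2))"
```

```text
skirt [   9    7   49   57 1998] circ [281.     197.8571] 27.280351754370642 ell [281.1704 196.5313] [46.628  54.3294] [ 0.5927 -0.0749  0.094 ]
barrel [  5   6  18  18 226] circ [145.  195.5] 8.847413258186165 ell [144.9535 195.4274] [15.7342 17.8154] [ 0.5876 -0.2049  0.093 ]
slot [13  9  5 11 44] [146.0455 195.    ] [ 0.5873 -0.2038  0.093 ]
overlay edge yaw -0.0065329825 72
bar ((282.0, 201.5), (45.0, 12.0), 90.0) [ 0.5906 -0.0742  0.12  ]
```

View pics/c2.png

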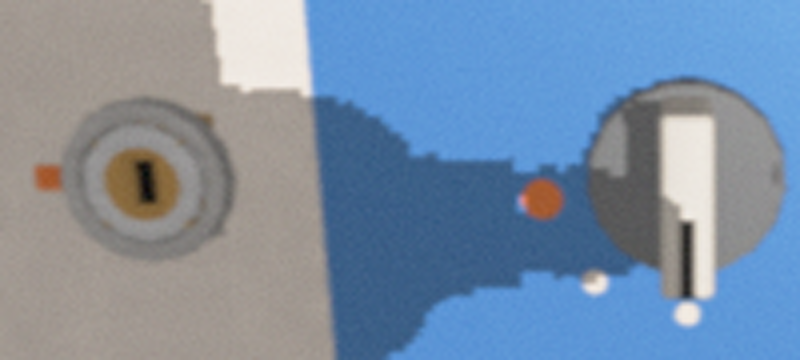

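```bash
python3 -c "
from h import *
togo([.590,-.0745,.115],np.pi-.025)"
```

```text
move tool axes [0.0023 0.0017 0.135 ] rotvec [-0.     -0.     -0.0063] clock 2.52
```

In the tool's units: 0.045 m is 0.72, 0.03 m is 0.48.

Call:
nudge_tcp:
  ticks:
    - {"tx":0.032, "ty":0.032, "tz":0.72}
    - {"tz":0.72}
    - {"tz":0.48}
    - {"tz":0.24}
    - {}

```text
clock: 3.15
ee_pos: [0.5902, -0.0742, 0.2693]
eef_rot: [-3.141, -0.001, 3.111]
contact_force: [0.4, 0.3, 1.1]
finger_gap: 0.599
gripper_force: 0.0
```

Call:
nudge_tcp:
  ticks:
    - {}
    - {}
    - {}
    - {}
  aperture: 0.0
  squeeze: 30

```text
clock: 3.65
ee_pos: [0.5907, -0.0749, 0.2711]
eef_rot: [-3.141, 0.002, 3.11]
contact_force: [-1.2, -1.8, 6.5]
finger_gap: 0.135
gripper_force: 34.2
```

In the tool's units: -0.001 m is -0.016, 0.18 rad is 0.0573.

Call:
nudge_tcp:
  ticks:
    - {"tz":-0.016, "rz":0.0318}
    - {"rz":0.0477}
    - {"rz":0.0573}
    - {"rz":0.0573}
    - {"rz":0.0573}
    - {"rz":0.0573}
    - {"rz":0.0573}
    - {"rz":0.0573}
    - {"rz":0.0286}
    - {}

```text
clock: 4.9
ee_pos: [0.5919, -0.0732, 0.2712]
eef_rot: [3.137, 0.001, 1.691]
contact_force: [10.9, 1.6, -8.5]
finger_gap: 0.134
gripper_force: 32.4
```

```bash
python3 -c "
from h import *
print(ctrl.read_state()['ft_torque'])"
```

```text
[ 0.118  -2.1427  0.1772]
```

In the tool's units: -0.05 m is -0.8, -0.03 m is -0.48, -0.18 rad is -0.0573.

Call:
nudge_tcp:
  ticks:
    - {}
    - {}
    - {"tz":-0.48}
    - {"tz":-0.8, "rz":-0.0573}
    - {"tz":-0.8, "rz":-0.0573}
    - {"rz":-0.0573}
    - {"rz":-0.0573}
    - {"rz":-0.0573}
    - {"rz":-0.0573}
    - {"rz":-0.0446}
  aperture: 0.6

```text
clock: 6.15
ee_pos: [0.59, -0.0746, 0.4008]
eef_rot: [3.141, -0.0, 2.916]
contact_force: [-0.1, -0.1, 0.5]
finger_gap: 0.598
gripper_force: 0.0
```

```bash
python3 -c "
from h import *
i=img('top'); cv2.imwrite('pics/t2.png',cv2.resize(i['color'][140:235,215:355,::-1],None,fx=4,fy=4,interpolation=2))
togo([.4777,.3525,.23],np.pi-.23); print(ctrl.read_state()['joint_pos'])"
```

```text
move tool axes [0.2027 0.3923 0.0163] rotvec [ 0.0002 -0.0002  0.0102] clock 6.2
[-0.4885  0.2506  0.6479  1.6377 -0.1559  1.3058  1.5363]
```

In the tool's units: 0.0435 m is 0.696, 0.0225 m is 0.36.

Call:
nudge_tcp:
  ticks:
    - {"tx":0.36, "ty":0.696}
    - {"tx":0.36, "ty":0.696}
    - {"tx":0.36, "ty":0.696}
    - {"tx":0.36, "ty":0.696}
    - {"tx":0.36, "ty":0.696}
    - {"tx":0.36, "ty":0.696}
    - {"tx":0.36, "ty":0.696}
    - {"tx":0.36, "ty":0.696}
    - {"tx":0.36, "ty":0.696, "tz":0.24}
    - {}

```text
clock: 7.45
ee_pos: [0.4801, 0.3574, 0.384]
eef_rot: [-3.14, -0.003, 2.915]
contact_force: [0.3, -0.7, -0.5]
finger_gap: 0.597
gripper_force: 0.0
```

```bash
python3 -c "
from h import *
print(ctrl.read_state()['joint_pos'])
i=img('top'); a=cv2.resize(i['color'][140:235,215:355,::-1],None,fx=4,fy=4,interpolation=2)[:, :400]
w=img('wrist'); b=w['color'][:,:,::-1].copy()
p=proj(w,[.4777,.3525,.058]);print(p); togo([.4777,.3525,.23],np.pi-.23)
b=b[80:330,150:430]
cv2.imwrite('pics/t3.png',np.hstack([a[:375,120:],cv2.resize(b,None,fx=1.5,fy=1.5)]))"
```

```text
[-1.0225  0.2468  0.3689  1.6394 -0.0934  1.2753  0.7081]
[277.5475 189.3588]
move tool axes [ 0.0047 -0.0017  0.0007] rotvec [-0.0012 -0.0001 -0.0019] clock 7.55
```

View pics/t3.png

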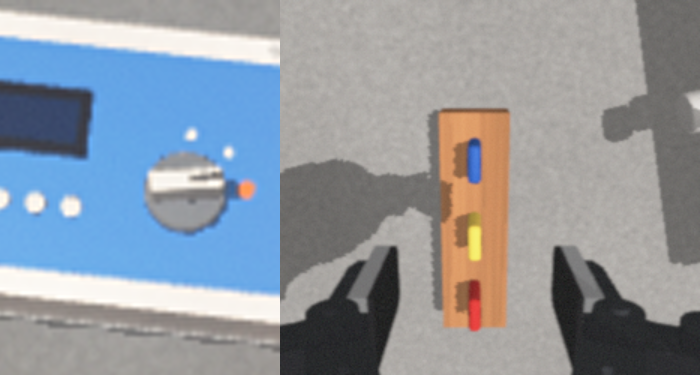

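The left crop shows the selector pointing at the orange dot. On the right, the wrist view shows the blue key at about (279,187), lined up with the fingers. I'll measure all three key heads for position and yaw.

```bash
python3 -c "
from h import *
w=img('wrist');P={}
for nm,lo,hi in(('red',(0,150,70),(8,255,255)),('yel',(22,130,90),(35,255,255)),('blue',(105,130,40),(125,255,255))):
  for a,c,m in blobs(w,lo,hi,60):
    if 230<c[0]<320 and 150<c[1]<320:
      r=cv2.minAreaRect(np.argwhere(m)[:,::-1].astype(np.float32)); print(nm,a,c,r,plane(w,r[0],.056)); P[nm]=plane(w,r[0],.056)
d=P['red']-P['blue']; print(np.linalg.norm(d),np.arctan2(d[1],d[0]),P['yel']-(P['red']+P['blue'])/2)
togo([*P['blue'][:2],.043],np.pi+np.arctan2(d[1],d[0]))
"
```

```text
red 262 [280.7519 281.6489] ((281.0, 281.0), (32.0, 8.0), 90.0) [0.5809 0.3304 0.056 ]
yel 230 [280.5261 236.4652] ((280.5, 236.0), (30.0, 7.0), 90.0) [0.5292 0.342  0.056 ]
blue 199 [280.3116 185.2513] ((280.5, 185.0), (28.0, 7.0), 90.0) [0.4759 0.3546 0.056 ]
0.10776435694987757 -0.22692882029850148 [ 0.0008 -0.0005  0.    ]
move tool axes [0.0078 0.0008 0.1881] rotvec [-0.0006  0.0003 -0.0063] clock 7.6
```

```bash
python3 -c "
from h import *
w=img('wrist');u=np.array([np.cos(.227),-np.sin(.227),0])
for x,y in((280.5,199.5),(280.5,251.5),(281,297.5)): print(plane(w,(x,y),.068)-.013*u)
i=img('top'); print(plane(i,(106.1,223.5),.064))
P=plane(w,(280.5,199.5),.068)-.013*u
togo([P[0],P[1],.056],np.pi-.227)
"
```

```text
[0.4757 0.354  0.068 ]
[0.5295 0.3413 0.068 ]
[0.5818 0.3294 0.068 ]
[0.4769 0.3498 0.064 ]
move tool axes [0.0082 0.0004 0.1755] rotvec [ 0.0002  0.0005 -0.0069] clock 7.7
```

In the tool's units: 0.05 m is 0.8, 0.0075 m is 0.12, -0.006 rad is -0.0019.

Call:
nudge_tcp:
  ticks:
    - {"tx":0.12, "ty":0.008, "tz":0.8, "rz":-0.0019}
    - {"tz":0.8}
    - {"tz":0.72}
    - {"tz":0.32}
    - {"tz":0.16}
    - {}

```text
clock: 8.45
ee_pos: [0.476, 0.3548, 0.211]
eef_rot: [-3.141, 0.0, 2.916]
contact_force: [0.2, 0.2, 0.5]
finger_gap: 0.599
gripper_force: 0.0
```

Call:
nudge_tcp:
  ticks:
    - {}
    - {}
    - {}
    - {}
    - {}
  aperture: 0.0
  squeeze: 50

```text
clock: 9.07
ee_pos: [0.4758, 0.3555, 0.2117]
eef_rot: [3.141, 0.001, 2.917]
contact_force: [-1.6, -1.4, 6.5]
finger_gap: 0.096
gripper_force: 48.9
```

In the tool's units: -0.05 m is -0.8, -0.04 m is -0.64.

Call:
nudge_tcp:
  ticks:
    - {"tz":-0.32}
    - {"tz":-0.64}
    - {"tz":-0.8}
    - {"tz":-0.64}
    - {}

```text
clock: 9.7
ee_pos: [0.4763, 0.3557, 0.3657]
eef_rot: [3.135, 0.004, 2.916]
contact_force: [-0.0, 0.5, -0.6]
finger_gap: 0.097
gripper_force: 49.1
```

```bash
python3 -c "
from h import *
w=img('wrist'); cv2.imwrite('pics/w4.png',cv2.resize(w['color'][150:420,180:380,::-1],None,fx=2.2,fy=2.2,interpolation=2))
s=ctrl.read_state();R=rpy(s['eef_rot']);g=s['ee_pos']+R[:,2]*ctrl.grip_depth
print(proj(w,g),[proj(w,g+R@[a,0,-.012]) for a in(.013,-.013)],proj(w,g+R@[0,0,.046]))
togo([.5874,-.2040,.25],np.pi-.02);print(s['joint_pos'],s['contact_force'])"
```

```text
[278.4669 274.3892] [array([278.3299, 260.3505]), array([278.4718, 314.6858])] [278.6384 237.2954]
move tool axes [-0.2336 -0.5203 -0.0428] rotvec [ 0.0032  0.0021 -0.2048] clock 9.75
[-1.0282  0.249   0.3701  1.6806 -0.0957  1.226   0.7095] [ 0.0973  0.4731 -1.3294]
```

View pics/w4.png

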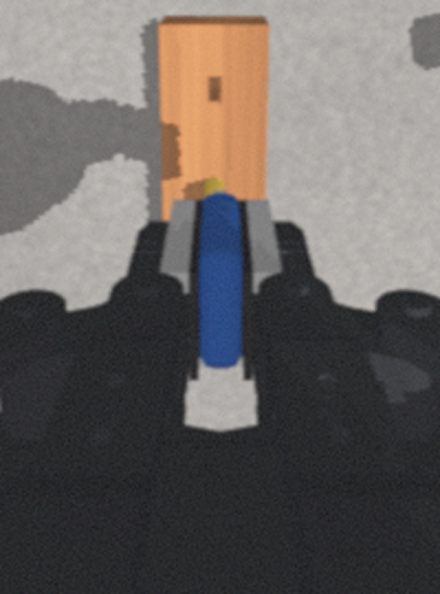

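The key is gripped and centred, with its head ending near full-image row 317. The slot it came out of shows near (277,190), so I can use it to calibrate the wrist camera's offset from the grip.

Call:
nudge_tcp:
  ticks:
    - {}
    - {}

```text
clock: 10.0
ee_pos: [0.4752, 0.3552, 0.3596]
eef_rot: [-3.14, -0.001, 2.917]
contact_force: [-0.3, -0.5, 0.3]
finger_gap: 0.095
gripper_force: 49.1
```

```bash
python3 -c "
from h import *
w=img('wrist');s=ctrl.read_state();print(s['ee_pos'],s['eef_rot'])
h=cv2.cvtColor(w['color'],cv2.COLOR_RGB2HSV)[175:205,265:290]; v=h[...,2].astype(float)
wt=np.clip(np.median(v)*.75-v,0,None); ys,xs=np.mgrid[175:205,265:290]; c=((xs*wt).sum()/wt.sum(),(ys*wt).sum()/wt.sum())
P=plane(w,c,.034); R=rpy([np.pi,0,2.916]); print(c,(wt>0).sum(),P,'tool offset (pick - seen)',R.T@(np.array([.4758,.3555,.034])-P))
togo([.5874,-.2040,.27],np.pi-.02)"
```

```text
[0.4753 0.3553 0.3597] [-3.1398 -0.001   2.9168]
(np.float64(280.4228987425546), np.float64(194.37061548643283)) 52 [0.4767 0.3546 0.034 ] tool offset (pick - seen) [0.001  0.0007 0.    ]
move tool axes [-0.2339 -0.5203 -0.0644] rotvec [-0.0017 -0.0012 -0.2048] clock 10.05
```

In the tool's units: -0.052 m is -0.832, -0.0064 m is -0.1024.

Call:
nudge_tcp:
  ticks:
    - {"tx":-0.3744, "ty":-0.832, "tz":-0.1024}
    - {"tx":-0.3744, "ty":-0.832, "tz":-0.1024}
    - {"tx":-0.3744, "ty":-0.832, "tz":-0.1024}
    - {"tx":-0.3744, "ty":-0.832, "tz":-0.1024}
    - {"tx":-0.3744, "ty":-0.832, "tz":-0.1024}
    - {"tx":-0.3744, "ty":-0.832, "tz":-0.1024}
    - {"tx":-0.3744, "ty":-0.832, "tz":-0.1024}
    - {"tx":-0.3744, "ty":-0.832, "tz":-0.1024}
    - {"tx":-0.3744, "ty":-0.832, "tz":-0.1024}
    - {"tx":-0.3744, "ty":-0.832, "tz":-0.1024}

```text
clock: 11.3
ee_pos: [0.5879, -0.2052, 0.4244]
eef_rot: [-3.142, -0.001, 2.917]
contact_force: [0.8, 0.5, -0.2]
finger_gap: 0.096
gripper_force: 49.1
```

Call:
nudge_tcp:
  ticks:
    - {"rz":-0.0318}
    - {"rz":-0.0318}
    - {}
    - {}
    - {}

```text
clock: 11.92
ee_pos: [0.5878, -0.2035, 0.4246]
eef_rot: [-3.142, -0.0, 3.116]
contact_force: [-0.1, -0.0, -1.4]
finger_gap: 0.098
gripper_force: 49.1
```

```bash
python3 -c "
from h import *
w=img('wrist');s=ctrl.read_state();print(s['ee_pos'],s['eef_rot'],s['joint_pos'])
cv2.imwrite('pics/w5.png',cv2.resize(w['color'][150:250,180:380,::-1],None,fx=4,fy=4,interpolation=2))
print(proj(w,[.5874,-.2040,.093]));togo([.5874,-.2040,.27],np.pi-.02)"
```

```text
[ 0.5878 -0.2035  0.4247] [ 3.1416 -0.0001  3.1162] [-0.2999  0.3126  0.7135  1.5372 -0.2069  1.3691  1.9766]
[279.2452 190.9301]
move tool axes [ 0.0003 -0.0005  0.    ] rotvec [ 0.     -0.0001 -0.0054] clock 11.97
```

View pics/w5.png

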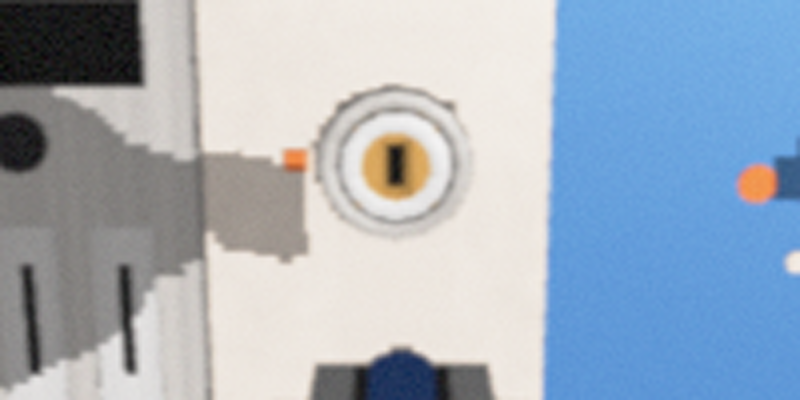

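The keyway slot is at full-image (278.7,190.9) and lies parallel to the tool, so the yaw is good. I'll shift by the calibrated offset and descend to about 8 mm above the mouth.

In the tool's units: 0.04 m is 0.64, 0.03 m is 0.48.

Call:
nudge_tcp:
  ticks:
    - {"tx":0.016, "ty":-0.016, "tz":0.64}
    - {"tz":0.64}
    - {"tz":0.48}
    - {"tz":0.192}
    - {}
    - {}

```text
clock: 12.72
ee_pos: [0.5872, -0.2049, 0.3042]
eef_rot: [-3.141, 0.002, 3.117]
contact_force: [0.5, -0.3, -0.4]
finger_gap: 0.097
gripper_force: 49.1
```

Call:
nudge_tcp:
  ticks:
    - {"tz":0.064}
    - {"tz":0.064}
    - {"tz":0.032}
    - {"tz":0.016}
    - {"tz":0.016}
    - {}

```text
clock: 13.48
ee_pos: [0.5867, -0.2047, 0.2907]
eef_rot: [-3.142, -0.0, 3.117]
contact_force: [-0.1, 0.6, -0.3]
finger_gap: 0.098
gripper_force: 49.1
```

In the tool's units: 0.001 m is 0.016.

Call:
nudge_tcp:
  ticks:
    - {"tz":0.016}
    - {"tz":0.016}
    - {"tz":0.016}
    - {"tz":0.016}
    - {}

```text
clock: 14.1
ee_pos: [0.5867, -0.2047, 0.2866]
eef_rot: [-3.142, -0.0, 3.117]
contact_force: [-0.0, -0.2, -0.8]
finger_gap: 0.095
gripper_force: 49.1
```

```bash
python3 -c "
from h import *
s=ctrl.read_state();print(s['contact_force'],s['ft_torque'],s['ee_pos'])"
```

```text
[-0.0214 -0.2445 -0.793 ] [ 0.0171 -0.0055 -0.037 ] [ 0.5867 -0.2047  0.2866]
```

The tip is about 8 mm below the mouth with no force, so the key has entered. Now I'll wiggle it in.

In the tool's units: 0.001 m is 0.016, 0.05 rad is 0.0159.

Call:
nudge_tcp:
  ticks:
    - {"tz":0.016, "rz":0.0159}
    - {"tz":0.016, "rz":-0.0318}
    - {"tz":0.016, "rz":0.0318}
    - {"tz":0.016, "rz":-0.0318}
    - {"tz":0.016, "rz":0.0318}
    - {"tz":0.016, "rz":-0.0318}
    - {"rz":0.0159}
    - {}

```text
clock: 15.1
ee_pos: [0.5867, -0.2048, 0.2808]
eef_rot: [-3.141, -0.0, 3.117]
contact_force: [-0.1, -0.1, 0.2]
finger_gap: 0.096
gripper_force: 49.2
```

```bash
python3 -c "
from h import *
s=ctrl.read_state();print(s['contact_force'],s['ft_torque'],s['ee_pos'])"
```

```text
[-0.1322 -0.0911  0.1972] [-0.0411  0.1929  0.0192] [ 0.5867 -0.2048  0.2808]
```

In the tool's units: 0.001 m is 0.016, -0.1 rad is -0.0318.

Call:
nudge_tcp:
  ticks:
    - {"tz":0.016, "rz":0.0159}
    - {"tz":0.016, "rz":-0.0318}
    - {"tz":0.016, "rz":0.0318}
    - {"tz":0.016, "rz":-0.0318}
    - {"tz":0.016, "rz":0.0318}
    - {"tz":0.016, "rz":-0.0318}
    - {"tz":0.016, "rz":0.0318}
    - {"tz":0.016, "rz":-0.0318}
    - {"rz":0.0159}
    - {}

```text
clock: 16.35
ee_pos: [0.5866, -0.2049, 0.2729]
eef_rot: [-3.141, -0.0, 3.117]
contact_force: [-1.9, -1.0, 1.2]
finger_gap: 0.093
gripper_force: 49.4
```

```bash
python3 -c "
from h import *
s=ctrl.read_state();print(s['contact_force'],s['ft_torque'],s['ee_pos'])
w=img('wrist');cv2.imwrite('pics/w6.png',cv2.resize(w['color'][120:420,180:380,::-1],None,fx=1.8,fy=1.8,interpolation=2))"
```

```text
[-1.9346 -1.049   1.1992] [-0.0909  0.4019  0.0157] [ 0.5866 -0.2049  0.2729]
```

View pics/w6.png

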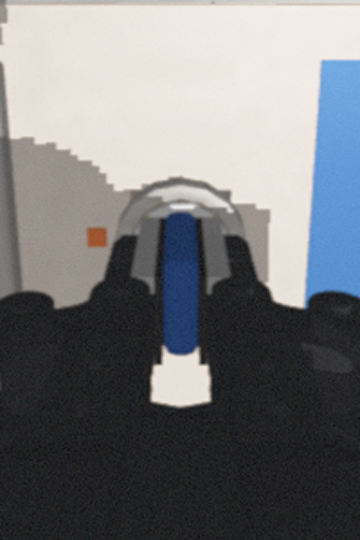

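The head sits in the grip as before (lower end still near row 317), so there's no slip and the tip is about 22 mm deep. I'll seat the last 2 mm.

In the tool's units: 0.001 m is 0.016, 0.0007 m is 0.0112, -0.1 rad is -0.0318.

Call:
nudge_tcp:
  ticks:
    - {"tz":0.016, "rz":0.0159}
    - {"tz":0.0112, "rz":-0.0318}
    - {"tz":0.008, "rz":0.0318}
    - {"tz":0.008, "rz":-0.0318}
    - {"rz":0.0159}
    - {}
    - {}

```text
clock: 17.27
ee_pos: [0.5866, -0.2049, 0.2707]
eef_rot: [-3.142, 0.0, 3.118]
contact_force: [-3.0, 0.2, 7.3]
finger_gap: 0.1
gripper_force: 50.2
```

In the tool's units: 0.18 rad is 0.0573.

Call:
nudge_tcp:
  ticks:
    - {"rz":0.0477}
    - {"rz":0.0573}
    - {"rz":0.0573}
    - {"rz":0.0573}
    - {"rz":0.0573}
    - {"rz":0.0573}
    - {"rz":0.0573}
    - {"rz":0.0573}
    - {"rz":0.0477}
    - {}
  aperture: 0
  squeeze: 70

```text
clock: 18.52
ee_pos: [0.5887, -0.2026, 0.2708]
eef_rot: [3.138, -0.002, 1.559]
contact_force: [4.0, 4.7, 4.4]
finger_gap: 0.094
gripper_force: 71.9
```

```bash
python3 -c "
from h import *
s=ctrl.read_state();print(s['contact_force'],s['ft_torque'],s['ee_pos'])"
```

```text
[4.0089 4.723  4.3716] [ 1.2527 -1.1135  0.1789] [ 0.5887 -0.2026  0.2708]
```

In the tool's units: 0.1 rad is 0.0318.

Call:
nudge_tcp:
  ticks:
    - {"rz":0.0318}
    - {"rz":0.0191}
    - {}
    - {}
    - {}
    - {}
  aperture: 0
  squeeze: 70

```text
clock: 19.27
ee_pos: [0.5889, -0.2027, 0.2708]
eef_rot: [3.137, -0.002, 1.401]
contact_force: [7.7, 4.8, 2.8]
finger_gap: 0.093
gripper_force: 71.4
```

```bash
python3 -c "
from h import *
s=ctrl.read_state();print(s['contact_force'],s['ft_torque'],s['ee_pos'])
w=img('wrist');cv2.imwrite('pics/w7.png',cv2.resize(w['color'][120:420,180:380,::-1],None,fx=1.8,fy=1.8,interpolation=2))"
```

```text
[7.6986 4.8309 2.7778] [ 1.1508 -1.6165  0.1699] [ 0.5889 -0.2027  0.2708]
```

View pics/w7.png

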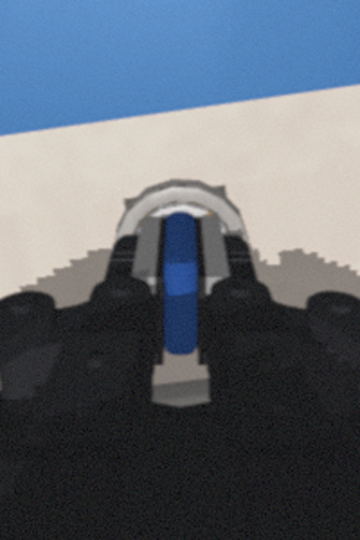

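The key is still straight in the pads and has turned 1.72 rad. That is past a quarter turn plus the play, and about 0.17 N m of reaction shows it is held against the spring and stop. Handing in.

```bash
python3 -c "
from station import ctrl, imaging
print(ctrl.hand_in())"
```

```text
the job is handed in; nothing more can be done
None
```

I handed the job in at about 19 s, but no verdict came back. The selector is in its last notch at the orange mark, and the blue key went fully home. I turned it 1.72 rad clockwise and it is still gripped there against the return spring.

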